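Check the catch of the camper's cutlery drawer before driving off

TASK

Before the van drives off, check the catch of the small countertop drawer with the green front: press its green button so that the drawer pops out towards you, and then push the drawer fully home again until it clicks and stays shut. Leave the drawer with the red front shut.

Things in the scene. Friction and masses are not known exactly. Their poses are not given: they have to be found in the camera images.
- green_button_top (a point): centre of the top of the round green release button, 24 mm across, on the roof of the green drawer's case; top 82 mm above the worktop, 17 mm above the roof. Travels 10 mm straight down on a spring (2 N, then 4 N at the bottom) and frees the drawer at 5 to 8 mm; press to the bottom, then let go: the drawer comes out by itself within 0.5 s. x points to the case's rear, z up.
- green_front (a point): middle of the top edge of the outer face of the green front panel; moves with the drawer. Panel 116 wide, 12 thick, from 3 to 83 mm above the worktop; grey case behind it (fixed) 200 long, 120 wide, 65 high. Shut, this point is 69 mm in front of the button. x points to the case's rear (the way to push it shut; it pops out along -x, roughly towards the robot), y along the panel, z up.
- green_tray (a joint): how far the green drawer is out, in m: 0 shut and latched, 0.060 fully popped out. A spring pushes it out with 2 N (out) to 4 N (shut). To latch, it must be pushed 1 to 3 mm past shut (about 8 N at most); a hard stop comes at -0.007. Let go, it springs back to 0 and stays.
- red_tray (a joint): the same for a second drawer of the same make and size, with red front and red button, which must stay shut: 0 shut, 0.060 out. It stands beside the green one, 0.24 to 0.59 m to its left or right.

How it is judged (in metres and radians):
On the way:
1. the green drawer has popped out, at least 45 mm (value of joint green_tray above 0.045 m), for 0.2 s.
At the end, for the whole second after the job is handed in: The green drawer has been out and is shut again to within 4 mm, at rest and held by its catch; the red drawer is shut to within 4 mm (value of joint each of green_tray, red_tray below 0.004 m and velocity of joint green_tray between -0.01 and 0.01 m/s); the robot touches nothing.
It fails at once if the red drawer comes open by more than 10 mm (value of joint red_tray above 0.01 m).
It also fails if it takes over 40 s, if anything falls off the work surface, if the arm or the gripper's body presses on something with over 40 N, if the wrist force passes 120 N, or if a joint passes its speed limit or range.

ROBOT

A 7-joint arm with a two-finger parallel gripper is mounted at the origin on the work surface. World frame = base frame: x ahead of the robot, y to its left, z up, the work surface at z = 0. Lengths are in m, angles in degrees, forces in N, time in s.
With the tool pointing down it reaches from about 0.4 to 0.875 m from the base axis. Payload 6.5 kg.
Tool frame: the origin (TCP) lies midway between the tips of the shut fingers; the grasp point (between the pads) lies 19 mm behind it; z points along the fingers, y is the direction in which the jaws open and shut (so a half turn about z gives the same grasp; the last joint's range is limited). The gripper opens to 88 mm and grips with 3 to 60 N. Pads are 18 mm wide; open, the fingers measure 123 mm over their backs; the gripper's body (75 mm by 187 mm) begins 45 mm behind the grasp point.
Start: joints at [-78.736, 30.733, -0.252, 88.115, 0.149, 61.152, -4.079], TCP at [0.169, 0.628, 0.239] pointing down, gripper open.
Joint ranges: [-154.64, 154.64], [-21.42, 123.67], [-72.66, 72.17], [13.99, 137.28], [-74.86, 254.86], [10.95, 109.41], [-158.01, 158.01]. Speed limits (degrees/s): [136.94, 136.94, 180, 180, 180, 180, 180].

INTERFACE

Orientations are given as a 3x3 rotation matrix whose columns are the frame's x, y, z axes.
In Python, from station import * gives the robot as it stands.
- The arm moves only by the tool jog_arm, never from a script. Its arguments are lists of equal length, an entry for each row: "translation": the shift along the world's x, y, z in cm, a list of three; "angular": the turn, a rotation vector about the world's x, y, z in degrees, a list of three; "jaw": the closure, from 0 (fully open) to 1 (shut). In form: {"translation": [[dx, dy, dz], ...], "angular": [[rx, ry, rz], ...], "jaw": [jaw, ...]}. A call has 1 to 12 rows; each row shifts and turns the pose as measured when the row begins; what a row does not reach is not made up. A row lasts 1/10 s, in which the tool goes at most 50 mm and 8.59 degrees, less where a joint would pass 70% of its speed; a pose out of reach is approached as far as the arm can. A call is refused whole if a number of a shift passes 5 or a number of a turn 8.59, either way. A call with a gripper value outside its range is refused whole. The fingers move at their own pace and stop on an object; the grip force is fixed at half the most. Time passes only in rows, so rows that do not move let the fingers close. It gives the time, the measured TCP pose, the force and the opening at its end, in the units of the state.
- observe(): the state, without advancing time (a new reading comes with each control period).
- grab_frame(name): name is "scene" or "top"; returns a dict with "image" (384x512x3 uint8, blue, green, red), "vfov" (degrees; the focal length in pixels is half the picture's height over the tangent of half this angle, whatever the lens; pixels are square), "cx", "cy" (the principal point, pixels), "k1" (the pictures are not rectified: a ray, as slopes to the right and down, at radius r is drawn at 1 + k1 r^2 times it, then the intrinsics apply), "cam_to_world" (4x4, takes a point from camera to world coordinates). Camera axes: x right, y up, looking along -z (the intrinsics and any distortion apply to the point x, -y, -z); pixel columns grow to the right and rows downward; lengths in m; the calibration is good to about 2 mm. A picture is of the moment at which its call begins. There is no depth.
- finish_job(): hands the job in, once; it reports no verdict.
The state is a dict: "time_s": time; "joint_positions": joint angles; "dq": joint speeds; "joint_torque": joint torques, N m; "tcp_pos": TCP position; "tcp_rot": TCP orientation; "force": force on the tool from outside, world axes, zero at the start; "wrist_torque": the same for the moment, N m; "finger_gap": opening from 0.0 (shut) to 1.0 (fully open).
Only numpy, scipy, OpenCV 4.12 (cv2) and the standard library are available. Lean on these libraries where they do the work, as an engineer would, in place of code of your own. Each camera call takes 0.05 s, during which the arm holds its last target.

## Working session

There is one attempt and no reset: what is moved stays moved. The work goes in short steps, Python scripts to look and compute and a tool call to move; the robot and the scene stay as the last step left them, time stands still between calls to the robot, and variables do not carry over. Pictures are saved under pics/ and viewed, and the job is handed in when it is done.

Besides the shell and the picture viewer there is one more tool, called after "Emit:" by a JSON object that holds its "name" and its "arguments", one argument or row to a line. jog_arm: Moves the arm, as the interface text tells. Its arguments: {"type":"object","properties":{"translation":{"type":"array","items":{"type":"array","items":{"type":"number"}}},"angular":{"type":"array","items":{"type":"array","items":{"type":"number"}}},"jaw":{"type":"array","items":{"type":"number"}}},"required":["translation","angular","jaw"]}

```bash
mkdir -p pics; python3 - <<'E'
from station import *
import cv2
s=observe();print(s['time_s'],s['tcp_pos'],s['tcp_rot'],s['force'],s['finger_gap'])
import numpy as np
ims=[]
for n in('scene','top'):
    f=grab_frame(n);cv2.imwrite(f'pics/{n}0.png',f['image']);print(n,f['vfov'],f['cx'],f['cy'],f['k1'],np.round(f['cam_to_world'],4).tolist())
    np.savez(f'{n}0.npz',**{k:np.array(v) for k,v in f.items()})
E
```

```text
0.0 [0.16869538 0.62709958 0.23784667] [[-9.65706656e-01  2.59635450e-01 -2.97168695e-04]
 [ 2.59635576e-01  9.65705186e-01 -1.69167918e-03]
 [-1.52242536e-04 -1.71082141e-03 -9.99998525e-01]] [ 0.12541292  0.00548874 -0.18447653] 0.9994894360054634
scene 57.40030856036463 261.7449522904831 193.22662694886873 -0.10802578811144398 [[-0.5149, -0.4895, 0.7037, 1.153], [0.8571, -0.2787, 0.4333, 0.3013], [-0.016, 0.8262, 0.5631, 0.4948], [0.0, 0.0, 0.0, 1.0]]
top 47.174308421393064 254.89860800655987 185.2348392882547 -0.00908664959343938 [[0.0281, 0.9921, -0.1227, 0.4806], [-0.9996, 0.0272, -0.0089, -0.0302], [-0.0054, 0.1229, 0.9924, 1.1908], [0.0, 0.0, 0.0, 1.0]]
```

View pics/scene0.png

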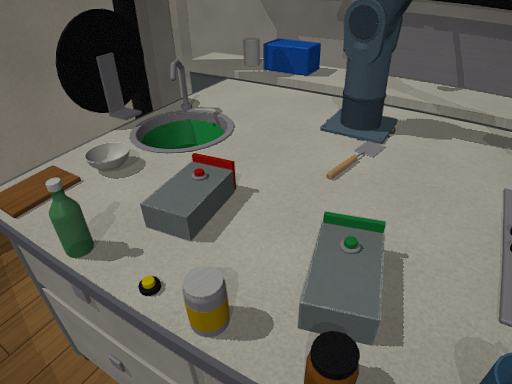

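View pics/top0.png

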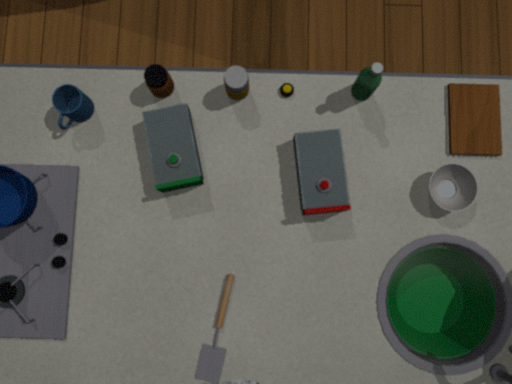

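The top view shows the green drawer (button near (174,160), front edge (157–202,183)) and the red one to its right (button (324,185)). The scene view agrees, with the green button at (351,242) and the red at (199,173).

```bash
cat > h.py <<'E'
import numpy as np, cv2
def ray(f,u,v):
    im=f['image'];fl=im.shape[0]/2/np.tan(np.radians(float(f['vfov'])/2))
    K=np.array([[fl,0,float(f['cx'])],[0,fl,float(f['cy'])],[0,0,1]])
    p=cv2.undistortPoints(np.array([[[u,v]]],float),K,np.array([float(f['k1']),0,0,0]))[0,0]
    M=np.array(f['cam_to_world']);d=M[:3,:3]@np.array([p[0],-p[1],-1]);return M[:3,3],d/np.linalg.norm(d)
def onz(f,u,v,z):
    o,d=ray(f,u,v);return o+d*(z-o[2])/d[2]
def mask(f,col):
    hsv=cv2.cvtColor(np.array(f['image']),cv2.COLOR_BGR2HSV);h,s,v=cv2.split(hsv)
    m=((h>50)&(h<80)) if col=='g' else ((h<8)|(h>172))
    return (m&(s>120)&(v>50)).astype(np.uint8)
def blobs(f,col,mina=25):
    n,l,st,c=cv2.connectedComponentsWithStats(mask(f,col))
    return [(st[i].tolist(),c[i].round(2).tolist(),l==i) for i in range(1,n) if st[i][4]>=mina]
E
python3 - <<'E'
from h import *
for n in('scene','top'):
    f=dict(np.load(f'{n}0.npz'))
    for col in 'gr':
        for st,c,m in blobs(f,col):
            print(n,col,st,c,onz(f,*c,.082).round(4), end=' ')
            ys,xs=np.nonzero(m); b=cv2.minAreaRect(np.stack([xs,ys],1).astype(np.float32)); print(b)
            if 60<st[4]<3000: 
                for p in cv2.boxPoints(b): print('    ',p.round(1),onz(f,*p,.083).round(4))
E
```

```text
scene g [141, 120, 83, 29, 1695] [183.03, 133.96] [ 0.4917 -0.3643  0.082 ] ((181.8077392578125, 133.9615478515625), (26.915536880493164, 82.97923278808594), 82.87498474121094)
     [139.  125.8] [ 0.5116 -0.5249  0.083 ]
     [221.3 115.5] [ 0.3297 -0.3492  0.083 ]
     [224.6 142.2] [ 0.4796 -0.2268  0.083 ]
     [142.3 152.5] [ 0.6308 -0.3811  0.083 ]
scene g [49, 191, 13, 33, 83] [53.6, 202.61] [ 0.8871 -0.3838  0.082 ] ((52.705894470214844, 206.1764678955078), (9.701425552368164, 32.49977493286133), 14.03624439239502)
     [ 44.1 220.8] [ 0.9353 -0.3412  0.083 ]
     [ 51.9 189.2] [ 0.859  -0.4355  0.083 ]
     [ 61.4 191.6] [ 0.8532 -0.406   0.083 ]
     [ 53.5 223.1] [ 0.9291 -0.3165  0.083 ]
scene g [323, 212, 62, 21, 679] [353.86, 221.74] [0.633 0.182 0.082] ((353.69110107421875, 221.79156494140625), (61.50630187988281, 11.179875373840332), 9.7824068069458)
     [322.4 222.1] [0.6642 0.1315 0.083 ]
     [324.3 211.1] [0.6309 0.1215 0.083 ]
     [384.9 221.5] [0.6048 0.2333 0.083 ]
     [383.  232.5] [0.638  0.2387 0.083 ]
scene g [344, 236, 13, 13, 134] [350.34, 242.13] [0.6
[... 1772 characters left out ...]
016357421875), (96.94424438476562, 76.03872680664062), 82.14668273925781)
top r [320, 180, 9, 9, 63] [324.11, 184.33] [ 0.6248 -0.196   0.082 ] ((324.0, 184.0), (8.0, 8.0), 90.0)
     [320. 180.] [ 0.6355 -0.1853  0.083 ]
     [328. 180.] [ 0.636  -0.2056  0.083 ]
     [328. 188.] [ 0.6155 -0.2057  0.083 ]
     [320. 188.] [ 0.615  -0.1855  0.083 ]
top r [304, 205, 47, 10, 260] [326.37, 209.27] [ 0.5615 -0.2022  0.082 ] ((326.8713073730469, 209.21287536621094), (5.771215915679932, 46.46823501586914), 84.2894058227539)
     [303.5 208.7] [ 0.5614 -0.1444  0.083 ]
     [349.7 204. ] [ 0.5763 -0.2608  0.083 ]
     [350.3 209.8] [ 0.5618 -0.2623  0.083 ]
     [304.  214.4] [ 0.547 -0.146  0.083]
```

```bash
python3 - <<'E'
import cv2
a=cv2.imread('pics/top0.png')[90:225,130:230];cv2.imwrite('pics/ztop.png',cv2.resize(a,None,fx=4.4,fy=4.4,interpolation=cv2.INTER_CUBIC))
E
```

```text
(no output)
```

View pics/ztop.png

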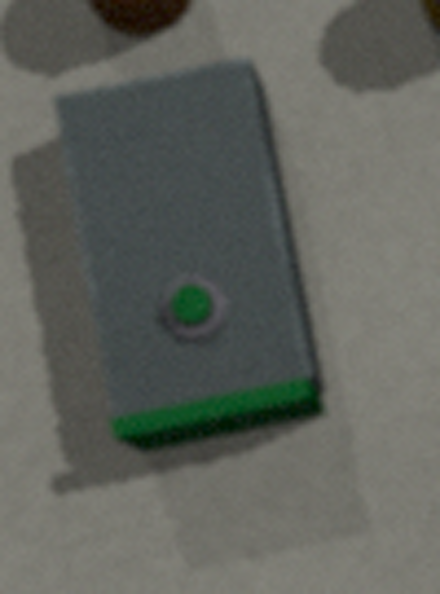

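```bash
python3 - <<'E'
from h import *
f=dict(np.load('top0.npz'))
P=lambda x,y,z:onz(f,x/4.4-.39+130,y/4.4-.39+90,z)
rl,rr=P(57,97,.065),P(250,62,.065)
pl,pr=P(112,418,.083),P(308,378,.083)   # back top edge of panel
ol,orr=P(143,436,.083),P(322,400,.083)
fl,fr=P(112,418,.065),P(308,378,.065)
ang=lambda a,b:np.degrees(np.arctan2((a-b)[0],-(a-b)[1])) 
for a,b in((rl,rr),(pl,pr),(ol,orr)):
    d=b-a; print(a.round(4),b.round(4),'len',np.linalg.norm(d).round(4),'yaw',np.degrees(np.arctan2(d[0],-d[1])).round(1),(a+b)/2)
b=onz(f,173.06,158.68,.082)
for y in(11,12,13,14):
    print(y,b-.069*np.array([np.cos(np.radians(y)),np.sin(np.radians(y)),0]))
E
```

```text
[0.8073 0.2819 0.065 ] [0.8319 0.1669 0.065 ] len 0.1175 yaw 12.1 [0.81961526 0.22440884 0.065     ]
[0.6122 0.2336 0.083 ] [0.6386 0.1212 0.083 ] len 0.1154 yaw 13.2 [0.62537347 0.17738888 0.083     ]
[0.6022 0.2151 0.083 ] [0.626  0.1125 0.083 ] len 0.1052 yaw 13.1 [0.61407889 0.16380176 0.083     ]
11 [0.61272517 0.17819192 0.082     ]
12 [0.61296526 0.17701183 0.082     ]
13 [0.61322591 0.17583611 0.082     ]
14 [0.61350704 0.17466513 0.082     ]
```

Emit:
{"name": "jog_arm", "arguments": {
  "translation": [
    [4, -3.5, 0],
    [4, -3.5, 0],
    [4, -3.5, 0],
    [4, -3.5, 0],
    [4, -3.5, 0],
    [4, -3.5, 0],
    [4, -3.5, 0],
    [4, -3.5, 0],
    [4, -3.5, 0],
    [4, -3.5, 0],
    [4, -3.5, 0],
    [4, -3.5, 0]
  ],
  "angular": [
    [0, 0, 2.5],
    [0, 0, 2.5],
    [0, 0, 2.5],
    [0, 0, 2.5],
    [0, 0, 2.5],
    [0, 0, 2.5],
    [0, 0, 2.5],
    [0, 0, 2.5],
    [0, 0, 2.5],
    [0, 0, 2.5],
    [0, 0, 2.5],
    [0, 0, 0]
  ],
  "jaw": [1, 1, 1, 1, 1, 1, 1, 1, 1, 1, 1, 1]
}}

```text
time_s: 1.3
tcp_pos: [0.6128, 0.2281, 0.234]
tcp_rot: [[-0.968, -0.253, -0.008], [-0.253, 0.968, -0.006], [0.009, -0.004, -1.0]]
force: [-0.2, 0.9, 1.1]
finger_gap: 0.004
```

Emit:
{"name": "jog_arm", "arguments": {
  "translation": [
    [3, -1.8, -3],
    [2.5, -1.3, -3],
    [1.0, -0.5, -3],
    [0, 0, -2],
    [0, 0, 0]
  ],
  "angular": [
    [0.3, -0.5, -1.5],
    [0, 0, 0],
    [0, 0, 0],
    [0, 0, 0],
    [0, 0, 0]
  ],
  "jaw": [1, 1, 1, 1, 1]
}}

```text
time_s: 1.8
tcp_pos: [0.6856, 0.1783, 0.1185]
tcp_rot: [[-0.977, -0.213, 0.004], [-0.213, 0.977, -0.006], [-0.002, -0.007, -1.0]]
force: [0.6, -0.1, -0.2]
finger_gap: 0.004
```

```bash
python3 - <<'E'
from station import *
import cv2
from h import *
s=observe();print(s['time_s'],s['tcp_pos'],s['tcp_rot'].round(3) if hasattr(s['tcp_rot'],'round') else s['tcp_rot'],s['force'])
f=grab_frame('top');g=grab_frame('scene')
cv2.imwrite('pics/m1.png',np.hstack([cv2.resize(f['image'][90:225,110:230],None,fx=3.3,fy=3.3),cv2.resize(g['image'][110:310,290:430],None,fx=2.5,fy=2.2275)[:445]]))
E
```

```text
1.8 [0.68562483 0.17832448 0.1185438 ] [[-0.977 -0.213  0.004]
 [-0.213  0.977 -0.006]
 [-0.002 -0.007 -1.   ]] [ 0.59046002 -0.06463425 -0.17101928]Traceback (most recent call last):
  File "<stdin>", line 6, in <module>
    return _nx.concatenate(arrs, 1, dtype=dtype, casting=casting)
           ~~~~~~~~~~~~~~~^^^^^^^^^^^^^^^^^^^^^^^^^^^^^^^^^^^^^^^
ValueError: all the input array dimensions except for the concatenation axis must match exactly, but along dimension 0, the array at index 0 has size 446 and the array at index 1 has size 445
```

Emit:
{"name": "jog_arm", "arguments": {
  "translation": [
    [-0.5, 1.3, -1.5],
    [0, 0, 0]
  ],
  "angular": [
    [0, 0, 0],
    [0, 0, 0]
  ],
  "jaw": [1, 1]
}}

```text
time_s: 2.1
tcp_pos: [0.6826, 0.1955, 0.1088]
tcp_rot: [[-0.977, -0.215, 0.011], [-0.215, 0.977, -0.002], [-0.011, -0.004, -1.0]]
force: [-1.8, 0.4, -0.7]
finger_gap: 0.005
```

```bash
python3 - <<'E'
from station import *
import cv2
from h import *
s=observe();print(s['time_s'],s['tcp_pos'])
g=grab_frame('scene')
cv2.imwrite('pics/m1.png',cv2.resize(g['image'][110:310,270:450],None,fx=2.9,fy=2.9))
E
```

```text
2.1 [0.68255869 0.19547199 0.10881316]
```

View pics/m1.png

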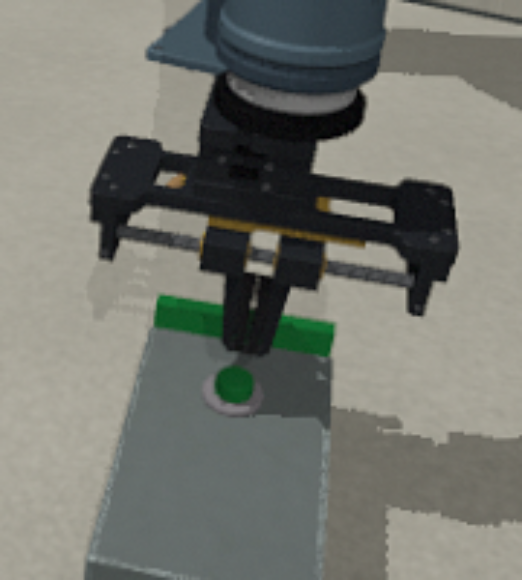

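Emit:
{"name": "jog_arm", "arguments": {
  "translation": [
    [-0.1, -0.5, -1.2],
    [0, 0, 0],
    [0, 0, 0]
  ],
  "angular": [
    [0, 0, 0],
    [0, 0, 0],
    [0, 0, 0]
  ],
  "jaw": [1, 1, 1]
}}

```text
time_s: 2.45
tcp_pos: [0.6842, 0.1892, 0.0996]
tcp_rot: [[-0.976, -0.215, 0.018], [-0.215, 0.977, -0.002], [-0.017, -0.006, -1.0]]
force: [-0.6, 0.2, -0.2]
finger_gap: 0.004
```

Emit:
{"name": "jog_arm", "arguments": {
  "translation": [
    [-0.3, 0.1, -1.3],
    [0, 0, -0.5],
    [0, 0, -0.5],
    [0, 0, -0.4],
    [0, 0, 0]
  ],
  "angular": [
    [0, 1, 0],
    [0, 0, 0],
    [0, 0, 0],
    [0, 0, 0],
    [0, 0, 0]
  ],
  "jaw": [1, 1, 1, 1, 1]
}}

```text
time_s: 2.95
tcp_pos: [0.6819, 0.1901, 0.0725]
tcp_rot: [[-0.977, -0.214, 0.0], [-0.214, 0.977, -0.001], [0.0, -0.001, -1.0]]
force: [-3.5, -1.5, 5.8]
finger_gap: 0.006
```

Emit:
{"name": "jog_arm", "arguments": {
  "translation": [
    [0, 0, -0.2],
    [0, 0, 0],
    [0, 0, 2],
    [0, 0, 3],
    [0, 0, 3],
    [0, 0, 0],
    [0, 0, 0],
    [0, 0, 0],
    [0, 0, 0]
  ],
  "angular": [
    [0, 0, 0],
    [0, 0, 0],
    [0, 0, 0],
    [0, 0, 0],
    [0, 0, 0],
    [0, 0, 0],
    [0, 0, 0],
    [0, 0, 0],
    [0, 0, 0]
  ],
  "jaw": [1, 1, 1, 1, 1, 1, 1, 1, 1]
}}

```text
time_s: 3.85
tcp_pos: [0.6806, 0.1893, 0.1515]
tcp_rot: [[-0.977, -0.214, -0.004], [-0.214, 0.977, -0.003], [0.004, -0.002, -1.0]]
force: [-0.7, 0.7, 0.4]
finger_gap: 0.001
```

```bash
python3 - <<'E'
from station import *
import cv2
from h import *
s=observe();print(s['time_s'],s['tcp_pos'],s['force'])
g=grab_frame('scene')
cv2.imwrite('pics/m2.png',g['image'])
for st,c,m in blobs(g,'g'): print(st,c,onz(g,*c,.083).round(4))
E
```

```text
3.85 [0.68057863 0.18930238 0.15151068] [-0.72792241  0.73748632  0.37048637]
[141, 120, 83, 29, 1721] [182.41, 134.09] [ 0.4948 -0.3637  0.083 ]
[51, 190, 10, 10, 35] [54.94, 193.83] [ 0.8663 -0.4112  0.083 ]
[326, 195, 60, 37, 879] [355.68, 209.18] [0.5949 0.1726 0.083 ]
[344, 236, 13, 13, 132] [350.33, 242.14] [0.6915 0.1955 0.083 ]
[66, 241, 26, 17, 179] [77.44, 249.82] [ 0.9501 -0.2063  0.083 ]
```

View pics/m2.png

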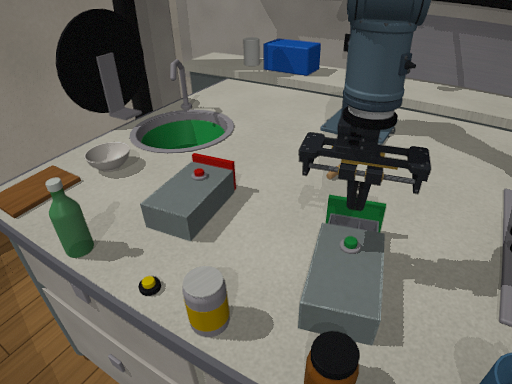

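Emit:
{"name": "jog_arm", "arguments": {
  "translation": [
    [-4.5, -1, 0],
    [-4.5, -1, 0],
    [-4.5, -1, 0],
    [-4, -0.9, 0],
    [0, 0, 0],
    [0, 0, 0]
  ],
  "angular": [
    [0, 0, 0.4],
    [0, 0, 0],
    [0, 0, 0],
    [0, 0, 0],
    [0, 0, 0],
    [0, 0, 0]
  ],
  "jaw": [1, 1, 1, 1, 1, 1]
}}

```text
time_s: 4.5
tcp_pos: [0.4956, 0.1474, 0.1452]
tcp_rot: [[-0.975, -0.221, -0.012], [-0.221, 0.975, -0.006], [0.013, -0.004, -1.0]]
force: [0.1, -0.1, 0.4]
finger_gap: 0.007
```

```bash
python3 - <<'E'
from station import *
import cv2
from h import *
s=observe();print(s['time_s'],s['tcp_pos'],s['force'])
g=grab_frame('top')
cv2.imwrite('pics/m3.png',cv2.resize(g['image'][90:260,110:270],None,fx=3.5,fy=3.5))
for st,c,m in blobs(g,'g'): print(st,c,onz(g,*c,.083).round(4))
E
```

```text
4.5 [0.49562221 0.14741577 0.14521948] [ 0.09758917 -0.14113364  0.37073289]
[169, 155, 9, 8, 53] [172.92, 158.75] [0.6801 0.1915 0.083 ]
[174, 199, 32, 11, 165] [189.52, 203.81] [0.5657 0.1436 0.083 ]
[387, 264, 86, 95, 5374] [426.99, 310.47] [ 0.3198 -0.4508  0.083 ]
```

View pics/m3.png

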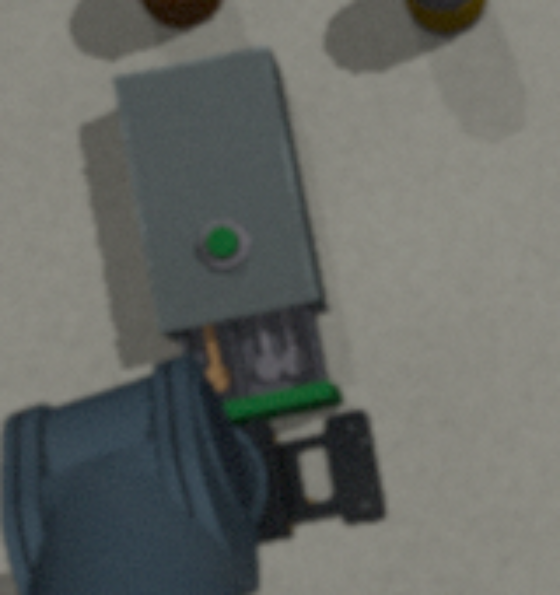

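Emit:
{"name": "jog_arm", "arguments": {
  "translation": [
    [0, 0, -3.5],
    [0, 0, -3.5],
    [0, 0, -2],
    [0, 0, 0],
    [0, 0, 0]
  ],
  "angular": [
    [0, -0.7, 0],
    [0, 0, 0],
    [0, 0, 0],
    [0, 0, 0],
    [0, 0, 0]
  ],
  "jaw": [1, 1, 1, 1, 1]
}}

```text
time_s: 5.05
tcp_pos: [0.5035, 0.1496, 0.0526]
tcp_rot: [[-0.975, -0.22, 0.008], [-0.22, 0.975, -0.004], [-0.007, -0.006, -1.0]]
force: [-0.0, 0.3, 0.4]
finger_gap: 0.001
```

Emit:
{"name": "jog_arm", "arguments": {
  "translation": [
    [2, 0.45, 0],
    [1.5, 0.34, -0.2],
    [0.5, 0.11, 0],
    [0.5, 0.11, 0],
    [0.5, 0.11, 0],
    [0.5, 0.11, 0],
    [0, 0, 0]
  ],
  "angular": [
    [0, 0.4, 0],
    [0, 0, 0],
    [0, 0, 0],
    [0, 0, 0],
    [0, 0, 0],
    [0, 0, 0],
    [0, 0, 0]
  ],
  "jaw": [1, 1, 1, 1, 1, 1, 1]
}}

```text
time_s: 5.75
tcp_pos: [0.5605, 0.1627, 0.0542]
tcp_rot: [[-0.975, -0.221, -0.001], [-0.221, 0.975, -0.004], [0.002, -0.004, -1.0]]
force: [-1.5, -1.2, -0.2]
finger_gap: 0.004
```

Emit:
{"name": "jog_arm", "arguments": {
  "translation": [
    [1, 0.23, 0],
    [1, 0.23, 0],
    [1, 0.23, 0],
    [0.4, 0.1, 0],
    [0, 0, 0]
  ],
  "angular": [
    [0, 0, 0],
    [0, 0, 0],
    [0, 0, 0],
    [0, 0, 0],
    [0, 0, 0]
  ],
  "jaw": [1, 1, 1, 1, 1]
}}

```text
time_s: 6.25
tcp_pos: [0.592, 0.1703, 0.0541]
tcp_rot: [[-0.975, -0.222, -0.01], [-0.222, 0.975, -0.006], [0.011, -0.004, -1.0]]
force: [-3.6, 0.5, 1.7]
finger_gap: 0.003
```

```bash
python3 - <<'E'
from station import *
import cv2
from h import *
s=observe();print(s['time_s'],s['tcp_pos'],s['force'])
g=grab_frame('scene')
cv2.imwrite('pics/m4.png',cv2.resize(g['image'][130:310,280:430],None,fx=3.3,fy=3.3))
for st,c,m in blobs(g,'g'): print(st,c,onz(g,*c,.083).round(4))
E
```

```text
6.25 [0.59200902 0.17029423 0.05405387] [-3.64093719  0.53588712  1.67725653]
[141, 120, 83, 29, 1718] [182.56, 134.05] [ 0.4944 -0.3635  0.083 ]
[51, 190, 11, 12, 43] [55.16, 194.23] [ 0.867  -0.4093  0.083 ]
[324, 208, 61, 25, 931] [354.09, 219.53] [0.6277 0.1805 0.083 ]
[344, 239, 13, 10, 100] [350.21, 243.42] [0.6947 0.1964 0.083 ]
[66, 240, 25, 17, 208] [78.06, 249.33] [ 0.9486 -0.2064  0.083 ]
```

View pics/m4.png

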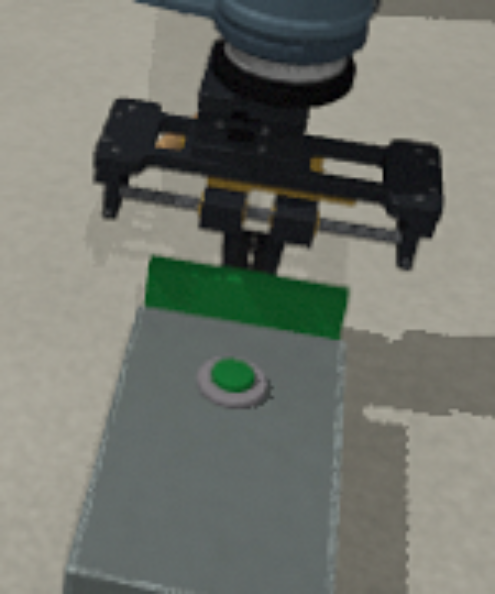

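Emit:
{"name": "jog_arm", "arguments": {
  "translation": [
    [0.4, 0.09, 0],
    [0.4, 0.09, 0],
    [0.2, 0.05, 0],
    [0, 0, 0]
  ],
  "angular": [
    [0, -0.5, 0],
    [0, 0, 0],
    [0, 0, 0],
    [0, 0, 0]
  ],
  "jaw": [1, 1, 1, 1]
}}

```text
time_s: 6.7
tcp_pos: [0.6, 0.1722, 0.0541]
tcp_rot: [[-0.975, -0.222, -0.007], [-0.222, 0.975, -0.008], [0.009, -0.006, -1.0]]
force: [-4.0, -0.1, 1.1]
finger_gap: 0.005
```

Emit:
{"name": "jog_arm", "arguments": {
  "translation": [
    [0.3, 0.07, 0],
    [0.2, 0.05, 0],
    [0.1, 0.02, 0],
    [0, 0, 0]
  ],
  "angular": [
    [0, 0, 0],
    [0, 0, 0],
    [0, 0, 0],
    [0, 0, 0]
  ],
  "jaw": [1, 1, 1, 1]
}}

```text
time_s: 7.1
tcp_pos: [0.6057, 0.1735, 0.0541]
tcp_rot: [[-0.975, -0.222, -0.008], [-0.222, 0.975, -0.008], [0.01, -0.006, -1.0]]
force: [-3.4, -1.0, 1.4]
finger_gap: 0.006
```

```bash
cat > look.py <<'E'
import sys
from station import *
from h import *
s=observe();print(s['time_s'],s['tcp_pos'],s['force'])
for n in('scene','top'):
    g=grab_frame(n); cv2.imwrite(f'pics/{sys.argv[1]}_{n}.png',g['image'])
    for st,c,m in blobs(g,'g'): print(n,st,c)
E
python3 look.py a1
```

```text
7.1 [0.60567902 0.17353647 0.05409486] [-3.36281999 -1.02441457  1.43948263]
scene [141, 120, 83, 29, 1718] [182.52, 134.05]
scene [51, 190, 10, 9, 36] [55.11, 193.64]
scene [323, 212, 62, 21, 681] [353.9, 221.75]
scene [344, 236, 13, 13, 133] [350.29, 242.1]
scene [66, 240, 25, 17, 196] [77.8, 249.62]
top [360, 68, 9, 10, 32] [364.16, 72.5]
top [172, 155, 6, 8, 25] [174.84, 158.12]
top [387, 265, 89, 94, 5380] [427.01, 310.81]
```

Emit:
{"name": "jog_arm", "arguments": {
  "translation": [
    [0.2, 0.05, 0],
    [0.15, 0.03, 0],
    [0, 0, 0]
  ],
  "angular": [
    [0, 0, 0],
    [0, 0, 0],
    [0, 0, 0]
  ],
  "jaw": [1, 1, 1]
}}

```text
time_s: 7.5
tcp_pos: [0.6091, 0.1744, 0.0541]
tcp_rot: [[-0.975, -0.222, -0.009], [-0.222, 0.975, -0.009], [0.011, -0.006, -1.0]]
force: [-3.9, 0.2, 0.6]
finger_gap: 0.006
```

Emit:
{"name": "jog_arm", "arguments": {
  "translation": [
    [0.15, 0.04, 0],
    [0, 0, 0]
  ],
  "angular": [
    [0, 0, 0],
    [0, 0, 0]
  ],
  "jaw": [1, 1]
}}

```text
time_s: 7.7
tcp_pos: [0.6107, 0.1748, 0.0541]
tcp_rot: [[-0.975, -0.222, -0.009], [-0.222, 0.975, -0.009], [0.011, -0.006, -1.0]]
force: [-3.9, -0.2, 0.6]
finger_gap: 0.005
```

```bash
python3 look.py a2
```

```text
7.7 [0.61073274 0.17475993 0.05411323] [-3.87325282 -0.21402568  0.59228529]
scene [141, 120, 83, 29, 1714] [182.49, 134.07]
scene [51, 190, 10, 11, 37] [54.76, 194.14]
scene [323, 213, 62, 21, 656] [353.77, 223.17]
scene [344, 236, 13, 13, 132] [350.33, 242.14]
scene [68, 241, 23, 16, 205] [78.09, 249.33]
top [360, 68, 10, 9, 36] [364.5, 72.33]
top [192, 174, 7, 5, 26] [194.81, 176.35]
top [387, 264, 92, 95, 5414] [427.24, 310.74]
top [462, 275, 9, 8, 28] [466.18, 278.39]
```

Emit:
{"name": "jog_arm", "arguments": {
  "translation": [
    [-0.3, -0.07, 0],
    [-0.4, -0.09, 0],
    [-0.5, -0.11, 0],
    [-1, -0.23, 0],
    [-2, -0.45, 0],
    [-2, -0.45, 0],
    [0, 0, 0]
  ],
  "angular": [
    [0, 0, 0],
    [0, 0, 0],
    [0, 0, 0],
    [0, 0, 0],
    [0, 0, 0],
    [0, 0, 0],
    [0, 0, 0]
  ],
  "jaw": [1, 1, 1, 1, 1, 1, 1]
}}

```text
time_s: 8.5
tcp_pos: [0.5493, 0.1604, 0.0557]
tcp_rot: [[-0.975, -0.221, 0.002], [-0.221, 0.975, -0.006], [-0.001, -0.006, -1.0]]
force: [1.0, -0.6, 0.4]
finger_gap: 0.006
```

```bash
python3 look.py a3
```

```text
8.5 [0.54927261 0.16038135 0.05570976] [ 1.02495154 -0.60898765  0.39357164]
scene [141, 120, 83, 29, 1714] [182.56, 134.06]
scene [49, 190, 12, 30, 61] [53.44, 199.9]
scene [323, 212, 62, 21, 685] [354.12, 221.74]
scene [344, 236, 13, 13, 132] [350.33, 242.14]
scene [66, 240, 25, 17, 211] [77.85, 249.18]
top [359, 68, 11, 11, 37] [363.78, 73.11]
top [169, 155, 9, 8, 54] [173.0, 158.78]
top [176, 176, 26, 9, 120] [188.35, 180.23]
top [387, 264, 84, 95, 5374] [427.0, 310.6]
```

View pics/a3_scene.png

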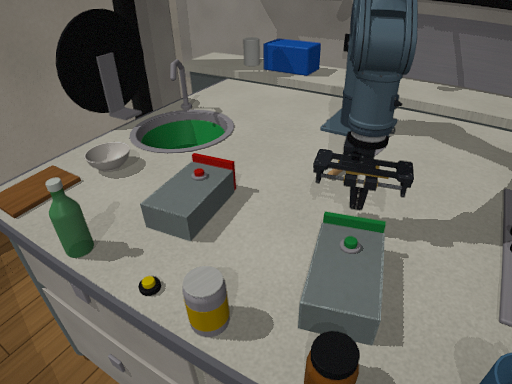

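The green front is back at row 221.74, exactly where it started, and the gripper stands clear at (360,200). The red drawer is unchanged. I'll back off a bit further, check once more, then hand in.

Emit:
{"name": "jog_arm", "arguments": {
  "translation": [
    [-2, -0.5, 2],
    [0, 0, 2],
    [0, 0, 0],
    [0, 0, 0],
    [0, 0, 0],
    [0, 0, 0]
  ],
  "angular": [
    [0, 0, 0],
    [0, 0, 0],
    [0, 0, 0],
    [0, 0, 0],
    [0, 0, 0],
    [0, 0, 0]
  ],
  "jaw": [1, 1, 1, 1, 1, 1]
}}

```text
time_s: 9.2
tcp_pos: [0.5368, 0.1573, 0.0965]
tcp_rot: [[-0.975, -0.22, 0.011], [-0.22, 0.975, -0.003], [-0.01, -0.005, -1.0]]
force: [0.0, -0.3, 0.2]
finger_gap: 0.003
```

```bash
python3 look.py a4; python3 - <<'E'
from station import *
from h import *
g=grab_frame('scene')
for st,c,m in blobs(g,'r'): print('red',st,c)
b=[(st,c) for st,c,m in blobs(g,'g') if abs(c[0]-354)<4 and st[4]>400]; print(b)
if b and abs(b[0][1][1]-221.74)<.5: print(finish_job())
E
```

```text
9.2 [0.53677869 0.1572815  0.09650156] [ 0.01219959 -0.26703342  0.16025079]
scene [141, 120, 83, 29, 1714] [182.6, 134.04]
scene [51, 191, 11, 10, 41] [55.22, 194.17]
scene [323, 212, 62, 21, 684] [354.05, 221.76]
scene [344, 236, 13, 13, 134] [350.32, 242.06]
scene [67, 240, 23, 17, 207] [77.85, 249.32]
top [169, 155, 9, 9, 53] [172.85, 158.85]
top [171, 176, 31, 10, 140] [186.06, 180.73]
top [387, 264, 85, 95, 5353] [426.96, 310.72]
red [192, 153, 44, 37, 416] [214.7, 162.61]
red [194, 168, 10, 9, 71] [198.56, 171.97]
[([323, 212, 62, 21, 681], [354.05, 221.74])]
the job is handed in; nothing more can be done
None
```

I pressed the green button to the bottom and the drawer popped out about 60 mm. I then pushed it back with the closed fingers, about 4 mm past shut, released it and backed the gripper away. The job was handed in at about 9.4 s of the 40 s allowed; the station gave no verdict.

Last checks:
- **Green drawer:** after release its front panel is back at its starting image position (row 221.74) and stayed there about 0.7 s later, so it looks latched.
- **Red drawer:** its front and button have not moved.
- **Robot:** the wrist force is about 0.3 N and the fingers are several centimetres clear of the panel.

One thing disagreed. I felt only about 4 N at the readings during the push and never saw the 8 N peak of the catch. The click itself rests on the overtravel and on the drawer holding after release.

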